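Clamp a repair plate over the cracked rim of a belt cover

TASK

The red belt cover has a crack in its near rim: take the longer of the two J-shaped steel repair plates off the rack and hook it fully down over that rim, long leg outside, with its middle over the crack. Then squeeze the spring clamp off the rack and let it close over the middle of the plate, standing upright and reaching down past the plate's short lip, so that one jaw presses the long leg and the other presses the bare inside of the cover's wall, ready for riveting. Leave the shorter plate and the other things where they are.

Things in the scene. Friction and masses are not known exactly. Their poses are not given: they have to be found in the camera images.
- cover: red pressed-steel belt cover, an open-topped pan 115 (x) x 190 (y) x 80 mm high with a 4 mm wall, screwed to the counter, small ears at its other rims; origin under its centre, y along its long sides; the cracked wall is the long one on its -x side (towards the robot), straight for 146 mm
- crack (a point): top of the cracked rim, on the middle of the 4 mm wall's thickness, at the dark crack (12 mm towards +y from the wall's middle), 80 mm above the counter; x points into the cover, y along the rim, z up. The crack runs 30 mm down the wall to a drilled hole
- rack: rack on the counter: plywood foot 62 x 256 x 12 mm with an upright aluminium strip along its middle, 6 mm thick and 256 mm long, its top edge 90 mm above the counter; origin under its centre, y along the strip; the plates hang on the strip and the clamp is clipped on it at the +y end
- rack_rim (a point): middle of the strip's top edge, axes as the rack's
- long_plate: the longer steel repair plate, 90 mm long (y), J-shaped, 3 mm thick: a flat fold on top, 15 mm wide over all; the long leg (-x side) hangs 38 mm below the origin, the short lip (+x side) 13 mm, with a 9 mm gap between them. Origin: middle of the fold's underside, where it sits on a rim; top face 3 mm higher. Four pairs of rivet holes. Grip it from above across the fold
- long_leg (a point): centre of the long plate's long leg, 20 mm below its origin and 6 mm towards its -x side
- short_plate: the shorter repair plate, 58 mm long, same section; two pairs of rivet holes. Not used
- clamp: black spring clamp, orange grips and jaw pads, 125 mm high, 24 mm wide along the edge (its y). Origin on the pivot pin, z up to the handles, x the closing direction. Handles rise 67 mm above the pin; over their outsides at the top they stand 60 mm apart on the rack and 30 mm (upright) squeezed to the stop, which takes about 17 N. On the rack the pin is 26 mm above the strip's edge
- jaw_far (a joint): how far the clamp's jaws are opened, each arm's angle: 0 when pinching 6 mm, 0.01 when pinching 7 mm, 0.22 at the stop
- clamp_bite (a point): the point midway between the clamp's jaw pads, 52 mm below the pin. The flat pads are 15 mm high and 24 mm wide along the edge, 6 mm apart on the rack and 29 mm when the handles are squeezed to the stop. Above the pads the throat is free up to 8 mm below the pin
- pliers: red-handled pliers lying on the counter, 168 mm long; a bystander
- marker: white marker pen with a black cap lying on the counter, 129 mm long; a bystander
- orange_filter: orange oil filter standing on the counter, 75 mm in diameter and 87 mm high; origin under its centre; a bystander
Things that resemble listed ones, but are neither listed nor needed, are in the scene too. Leave any brown look-alike of the long_plate alone.

How it is judged:
By the outcome, as a careful person would: the job done as asked, in the order asked, and still so for the second after the job is handed in, with the robot touching nothing.
It also fails if it takes over 61 s, if anything falls off the work surface, if the arm or the gripper's body presses on something with over 40 N, if the wrist force passes 120 N, or if a joint passes its speed limit or range.

ROBOT

A 6-joint arm with a two-finger parallel gripper is mounted at the origin on a cart in front of the work surface, level with it; the furniture and walls round the work are solid. World frame = base frame: x ahead of the robot, y to its left, z up, the work surface at z = 0. Lengths are in m, angles in degrees, forces in N, time in s.
With the tool pointing down it reaches from about 0.275 to 0.825 m from the base axis. Payload 5.2 kg.
Tool frame: the origin (TCP) lies midway between the tips of the shut fingers; the grasp point (between the pads) lies 19 mm behind it (env.tcp_to_grasp is the distance from the TCP to the grasp point, in m); z points along the fingers, y is the line along which they close (so a half turn about z gives the same grasp; the last joint's range is limited). The gripper opens to 93 mm and grips with 3 to 60 N. Pads are 15 mm wide; open, the fingers measure 128 mm over their backs; the gripper's body (75 mm by 188 mm) begins 65 mm behind the grasp point.
Start: joints at [56.219, 14.817, 87.949, -0, 77.235, -11.62], TCP at [0.207, 0.509, 0.219] pointing down, gripper open.
Joint ranges: [-179.93, 179.93], [-52.35, 119.4], [10.71, 147.94], [-69.91, 249.91], [12.55, 155.21], [-178.61, 178.61]. Speed limits (degrees/s): [147.25, 147.25, 180, 180, 180, 180].

INTERFACE

Orientations are given as [roll, pitch, yaw] about the fixed x, y, z axes, in that order (R = Rz(yaw) Ry(pitch) Rx(roll)).
In Python, from workcell import env gives the robot as it stands. The module is installed in compiled form; this text tells all that it offers.
- The arm moves only by the tool play_rows, never from a script. Its argument "motion" is a list of rows, each an object with "slide": the shift along the tool's x, y, z in units of 30 mm (1.0 is 30 mm), a list of three; "delta_rot": the turn, a rotation vector about the tool's x, y, z in units of 5 degrees (1.0 is 5 degrees), a list of three; "hand": the opening, from -1 (shut) to 1 (fully open). In form: [{"slide": [tx, ty, tz], "delta_rot": [ax, ay, az], "hand": hand}, ...]. A call has 1 to 20 rows; each row is the pose to reach, as a shift and turn from the pose commanded when the call began, along the tool's axes at that moment; what a row does not reach only later rows make up. A row lasts 1/10 s, in which the tool goes at most 50 mm and 8.59 degrees, less where a joint would pass 70% of its speed; a pose out of reach is approached as far as the arm can. A call with a gripper value outside its range is refused whole. The fingers move at their own pace and stop on an object; the grip force is fixed at half the most. Time passes only in rows, so rows that repeat a pose let the fingers close. It gives the time, the measured TCP pose, the force, the opening and the grip force at its end, in the units of the state.
- env.read_state(): the state, without advancing time (a new reading comes with each control period).
- env.get_image(name): name is "side" or "top"; returns (picture, depth): 480x640x3 uint8, blue, green, red; 480x640 float32, m along the optical axis (not along the pixel's ray), 0 where there is no reading.
- env.camera_model(name): a dict with "vfov" (degrees; the focal length in pixels is half the picture's height over the tangent of half this angle, whatever the lens; pixels are square), "cx", "cy" (the principal point, pixels), "world_from_camera" (4x4, takes a point from camera to world coordinates). Camera axes: x right, y down, z forward; pixel columns grow to the right and rows downward; lengths in m; the calibration is good to about 2 mm. A picture is of the moment at which its call begins. camera_model takes no time and is no camera call.
- env.hand_in(): hands the job in; it is judged then, once.
The state is a dict: "time": time; "joint_positions": joint angles; "qvel": joint speeds; "joint_efforts": joint torques, N m; "tool_pos": TCP position; "eef_rot": TCP orientation; "wrist_force": force on the tool from outside, world axes, zero at the start; "moment": the same for the moment, N m; "width": opening from 0.0 (shut) to 1.0 (fully open); "grip_force": force on a finger pad.
Only numpy, scipy, OpenCV 4.12 (cv2) and the standard library are available. Lean on these libraries where they do the work, as an engineer would, in place of code of your own. Each camera call takes 0.05 s, during which the arm holds its last target. There are 200 camera calls.

## Working session

There is one attempt and no reset: what is moved stays moved. The work goes in short steps, Python scripts to look and compute and a tool call to move; the robot and the scene stay as the last step left them, time stands still between calls to the robot, and variables do not carry over. Pictures are saved under pics/ and viewed, at most 10 in all, crops included, and the job is handed in when it is done.

Besides the shell and the picture viewer there is one more tool, called after "Emit:" as name([rows], argument=value, ...), one row to a line, values as JSON. play_rows: Moves the arm, as the interface text tells. Its arguments: {"type":"object","properties":{"motion":{"type":"array","items":{"type":"object","properties":{"slide":{"type":"array","items":{"type":"number"}},"delta_rot":{"type":"array","items":{"type":"number"}},"hand":{"type":"number"}}}}},"required":["motion"]}

```bash
mkdir -p pics
cat > h.py <<'E'
import numpy as np, cv2
from workcell import env
def grab(n,tag):
    im,d=env.get_image(n); cv2.imwrite(f'pics/{tag}.png',im); np.save(f'pics/{tag}_d.npy',d); return im,d
def world(n,d):
    m=env.camera_model(n); f=240/np.tan(np.radians(m['vfov'])/2); T=np.array(m['world_from_camera'])
    v,u=np.mgrid[0:480,0:640]
    P=np.stack([(u-m['cx'])/f*d,(v-m['cy'])/f*d,d],-1)
    W=P@T[:3,:3].T+T[:3,3]; W[d==0]=np.nan; return W
def plane(n,uv,z):
    m=env.camera_model(n); f=240/np.tan(np.radians(m['vfov'])/2); T=np.array(m['world_from_camera'])
    uv=np.atleast_2d(uv).astype(float); r=np.c_[(uv[:,0]-m['cx'])/f,(uv[:,1]-m['cy'])/f,np.ones(len(uv))]@T[:3,:3].T
    return T[:3,3]+r*((z-T[2,3])/r[:,2])[:,None]
E
python3 - <<'E'
from h import *
for n in('side','top'):
    grab(n,n+'0'); m=env.camera_model(n); print(n,m['vfov'],m['cx'],m['cy'],np.round(m['world_from_camera'],4).tolist())
print(env.read_state(), env.tcp_to_grasp)
E
```

```text
side 55.988537638841045 322.19356342426437 234.69562307648266 [[0.0252, 0.8128, -0.582, 1.3226], [0.9996, -0.028, 0.0042, 0.0782], [-0.0128, -0.5819, -0.8132, 1.1204], [0.0, 0.0, 0.0, 1.0]]
top 49.7872767031552 320.68487580324154 232.5660953989831 [[0.0563, -0.9688, 0.2413, 0.2969], [-0.9984, -0.0556, 0.0098, 0.0785], [0.0039, -0.2415, -0.9704, 1.2007], [0.0, 0.0, 0.0, 1.0]]
{'time': 0.1, 'joint_positions': array([ 5.62194515e+01,  1.48553171e+01,  8.80035286e+01, -1.37341755e-03,
        7.72347908e+01, -1.16197685e+01]), 'qvel': array([ 0.00422824, -0.07590943, -0.25746559,  0.02917742,  0.04518703,
        0.04375574]), 'joint_efforts': array([ 3.37655190e-03, -4.38215053e+01, -2.84645355e+01,  7.22947251e-02,
        3.62308044e-02, -5.99596865e-05]), 'tool_pos': array([0.20717677, 0.50896468, 0.2179076 ]), 'eef_rot': array([-1.79908013e+02, -1.75483276e-02,  1.57839510e+02]), 'wrist_force': array([-1.04022761, -0.65887538, -0.07771374]), 'moment': array([-0.02459057,  0.01060879,  0.01231629]), 'grip_force': 0.0, 'width': 0.9980311488544188} 0.0188
```

View pics/top0.png

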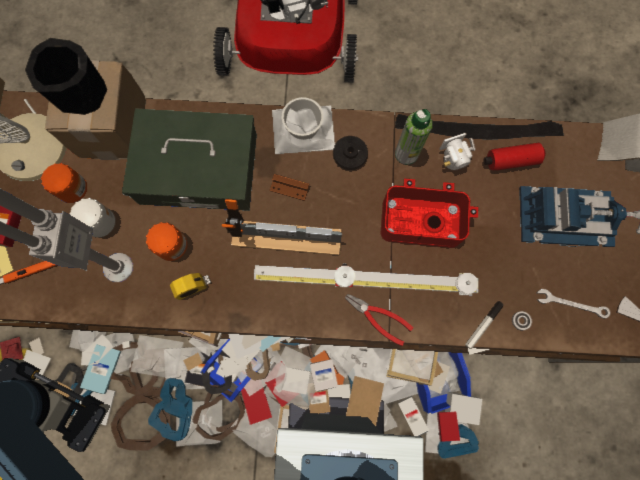

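View pics/side0.png

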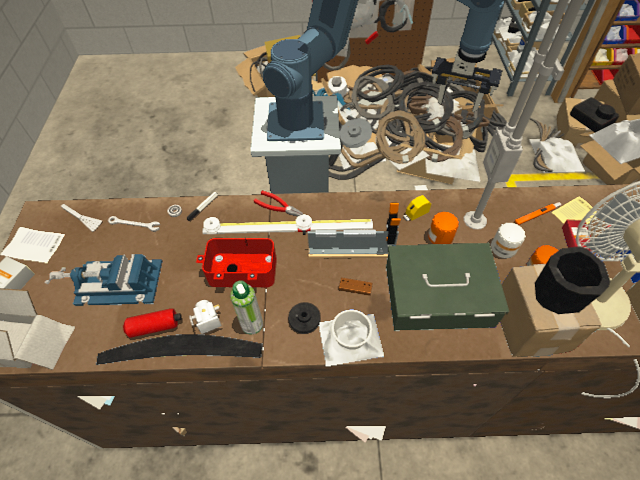

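Top view: the rack is at (232–342, 205–255), with the clamp at (233,215). The cover is at (383–470, 185–245), and its cracked wall is the lower long one at row ~240.
Plate candidates are the two grey plates on the strip at (258–340, 225–240) and the brown look-alike at (290,187), which is excluded. I'll check this in an enlarged crop.

Run:
```python
from h import *
t=cv2.imread('pics/top0.png'); s=cv2.imread('pics/side0.png')
a=cv2.resize(t[195:260,220:350],(780,390),interpolation=cv2.INTER_CUBIC)
b=cv2.resize(s[195:265,298:408],(385,245),interpolation=cv2.INTER_CUBIC)
c=cv2.resize(t[178:250,375:485],(385,252),interpolation=cv2.INTER_CUBIC)[:245]
o=np.zeros((600,780,3),np.uint8); o[:350]=a[:350]; o[352:597,:385]=b; o[352:597,390:775]=c
cv2.imwrite('pics/crop1.png',o)
W=world('top',np.load('pics/top0_d.npy'))
# strip: high points in rack area
for r in range(210,256,2):
    print(r,[f"{W[r,c,0]:.3f},{W[r,c,1]:.3f},{W[r,c,2]:.3f}" for c in (228,234,246,260,280,300,320,335)])
```

```text
210 ['0.597,0.288,0.147', '0.597,0.275,0.149', '0.641,0.274,0.002', '0.642,0.240,0.003', '0.646,0.192,0.001', '0.648,0.144,0.002', '0.651,0.095,0.001', '0.652,0.059,0.005']
212 ['0.593,0.288,0.145', '0.596,0.277,0.137', '0.636,0.273,0.001', '0.637,0.239,0.005', '0.642,0.192,-0.002', '0.643,0.143,0.002', '0.647,0.095,-0.001', '0.649,0.059,-0.000']
214 ['0.591,0.289,0.138', '0.594,0.278,0.127', '0.632,0.273,-0.002', '0.633,0.239,-0.000', '0.635,0.191,0.002', '0.638,0.143,0.001', 'nan,nan,nan', '0.644,0.059,-0.001']
216 ['0.590,0.291,0.125', '0.598,0.284,0.096', '0.627,0.273,-0.003', '0.627,0.238,0.004', '0.631,0.191,-0.002', '0.633,0.143,0.002', '0.636,0.094,0.003', '0.638,0.058,0.002']
218 ['0.585,0.290,0.128', '0.587,0.279,0.121', '0.621,0.272,-0.000', '0.622,0.238,0.004', '0.627,0.191,-0.004', '0.628,0.142,0.002', '0.632,0.094,-0.001', '0.634,0.058,0.000']
220 ['0.581,0.290,0.126', '0.582,0.278,0.124', '0.616,0.271,0.001', '0.618,0.238,0.002', '0.621,0.190,-0.000', '0.624,0.142,0.000', '0.627,0.094,-0.003', '0.628,0.058,0.002']
222 ['0.576,0.290,0.125', '0.578,0.278,0.122', '0.607,0
[... 2200 characters left out ...]

248 ['0.544,0.307,0.004', '0.546,0.294,-0.000', '0.547,0.265,0.002', '0.549,0.232,0.004', '0.549,0.184,0.014', '0.552,0.137,0.012', '0.555,0.090,0.014', '0.557,0.055,0.013']
250 ['0.541,0.308,-0.001', '0.541,0.293,0.002', '0.543,0.265,0.001', '0.545,0.232,-0.002', '0.547,0.184,0.000', '0.548,0.137,0.010', '0.550,0.090,0.015', '0.552,0.055,0.014']
252 ['0.535,0.307,0.001', '0.536,0.292,0.002', '0.538,0.265,-0.002', '0.540,0.231,-0.000', '0.542,0.184,0.002', '0.545,0.137,-0.001', '0.546,0.089,0.010', '0.548,0.054,0.011']
254 ['0.530,0.306,0.004', '0.531,0.292,0.001', '0.533,0.264,0.002', '0.535,0.231,-0.001', '0.537,0.184,0.002', '0.541,0.137,-0.004', '0.542,0.089,0.004', '0.543,0.054,0.011']
```

View pics/crop1.png

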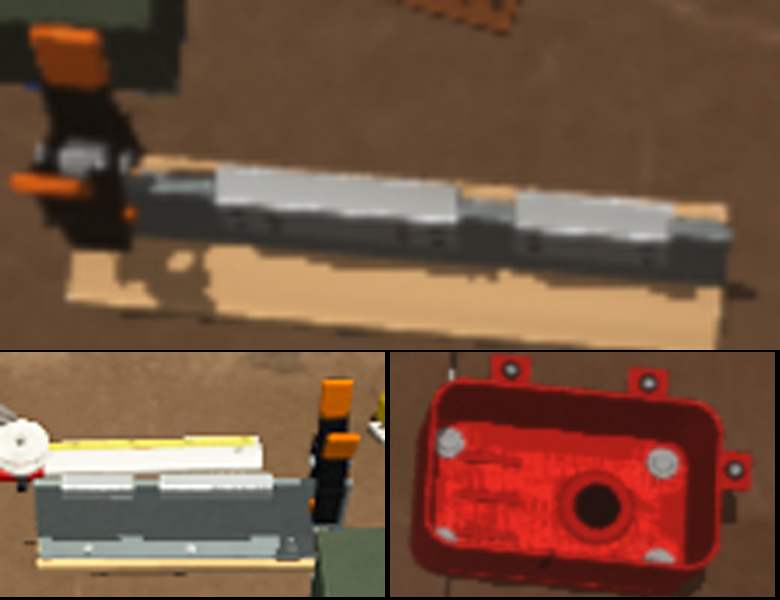

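The long plate is the left grey one, at top px (256–296, 227). The short plate is at (306–332, 232). The crack shows as a dark tick on the rim near top px (420,237). Next I'll measure these precisely.

```bash
cat > m.py <<'E'
from h import *
def rect(P):
    (c,s,a)=cv2.minAreaRect(P[:,:2].astype(np.float32)*1000); 
    if s[0]>s[1]: s=s[::-1]; a+=90
    a=(a+90)%180-90
    # direction of the long side relative to +y
    return np.round(c,1),np.round(s,1),round(((a+90)%180)-90,2)
def shape(n,mask,z):
    cs=cv2.findContours(mask.astype(np.uint8),cv2.RETR_EXTERNAL,cv2.CHAIN_APPROX_NONE)[0]
    out=[]
    for c in cs:
        if cv2.contourArea(c)>40:
            out.append((cv2.boundingRect(c),rect(plane(n,c[:,0,:],z))))
    return out
E
python3 - <<'E'
from m import *
t=cv2.imread('pics/top0.png'); s=cv2.imread('pics/side0.png')
g=t.min(2).astype(int); sat=t.max(2).astype(int)-g
m=np.zeros(g.shape,bool); m[215:245,240:345]=((g>135)&(sat<40))[215:245,240:345]
print('top plates',shape('top',m,.093))
g=s.min(2).astype(int); sat=s.max(2).astype(int)-g
m=np.zeros(g.shape,bool); m[225:245,300:390]=((g>150)&(sat<40))[225:245,300:390]
print('side plates',shape('side',m,.093))
for n,im in(('top',t),('side',s)):
    r=(im[...,2]>90)&(im[...,1]<60)&(im[...,0]<60)
    W=world(n,np.load(f'pics/{n}0_d.npy'))
    R=r&(abs(W[...,2]-.08)<.006)&(W[...,1]<.02)&(W[...,1]>-.3)&(W[...,0]<.75)
    P=W[R]; print(n,R.sum(),rect(P))
# rim rows in top: profile across near wall at cols
for c in range(385,470,6): print(c,[int(v) for v in t[228:246,c,2]])
print('crack zone'); print(t[232:244,408:432,2])
W=world('top',np.load('pics/top0_d.npy'))
for c in (400,412,420,430,445): print(c,[f"{W[r,c,2]*1e3:.0f}" for r in range(228,248)])
E
```

```text
top plates [((306, 227, 26, 8), (array([576.8,  95. ]), array([14.2, 55.8]), -1.62)), ((256, 223, 41, 9), (array([579.7, 189.2]), array([14.2, 89.8]), -1.62))]
side plates [((300, 225, 83, 10), (array([571. , 136.4]), array([ 31.5, 231.3]), -2.0))]
top 681 (array([ 646.1, -156.9]), array([135.3, 208.5]), -2.34)
side 531 (array([ 647.8, -159.2]), array([137.1, 209.6]), -1.8)
385 [109, 86, 77, 77, 75, 76, 76, 76, 76, 75, 75, 76, 85, 97, 101, 100, 100, 99]
391 [203, 172, 161, 154, 176, 106, 75, 72, 71, 69, 70, 69, 73, 68, 66, 70, 71, 70]
397 [161, 168, 137, 161, 168, 177, 97, 71, 70, 71, 69, 70, 76, 78, 69, 93, 98, 99]
403 [169, 175, 178, 151, 184, 184, 145, 87, 71, 70, 69, 68, 71, 86, 72, 65, 91, 99]
409 [217, 180, 171, 172, 199, 206, 184, 104, 73, 70, 70, 70, 69, 73, 95, 71, 62, 91]
415 [210, 209, 221, 227, 228, 204, 176, 173, 97, 71, 69, 70, 68, 71, 79, 70, 68, 97]
421 [215, 219, 220, 221, 223, 215, 153, 121, 82, 68, 66, 69, 70, 70, 73, 88, 71, 63]
427 [163, 148, 159, 197, 209, 229, 229, 197, 176, 95, 70, 69, 69, 69, 70, 75, 78, 64]
433 [120, 172, 178, 163, 145, 185, 209, 205, 182, 1
[... 1664 characters left out ...]
9  69  69]
 [ 68  71  75  79  81  74  72  70  71  79  85  95 102  88  81  80  81  78
   77  75  76  76  75  76]]
400 ['5', '7', '8', '4', '4', '81', '79', '68', '61', '52', '45', '36', '22', '17', '6', '-4', '1', '-1', '-5', '-2']
412 ['2', '6', '6', '4', '3', '7', '78', '81', '71', '65', '54', '45', '39', '26', '16', '5', '-2', '-1', '-1', '0']
420 ['0', '6', '9', '4', '7', '1', '79', '83', '76', '70', '63', '54', '42', '35', '27', '19', '5', '-1', '-2', '-3']
430 ['7', '10', '11', '5', '8', '8', '0', '-1', '85', '79', '66', '62', '53', '39', '35', '27', '17', '8', '-3', '-2']
445 ['6', '4', '3', '3', '2', '5', '2', '1', '3', '79', '82', '76', '68', '56', '45', '38', '27', '19', '14', '-3']
```

Run:
```python
from m import *
t=cv2.imread('pics/top0.png'); s=cv2.imread('pics/side0.png')
e=np.array([[391,232.73],[397,233.65],[403,234.34],[409,234.74],[415,235.63],[427,236.63],[433,237.13],[439,237.56],[445,238.48],[451,238.6],[457,239.58]])
P=plane('top',e,.08); k=np.polyfit(P[:,1],P[:,0],1); print('near rim outer slope',k,'yaw',-np.degrees(np.arctan(k[0])))
c=plane('top',[420.7,235.3],.08)[0]; print('crack',c,'outer x',np.polyval(k,c[1]))
# orange of the clamp
for n,im,(a,b,c0,d) in(('top',t,(195,240,215,248)),('side',s,(198,250,380,400))):
    h=cv2.cvtColor(im,cv2.COLOR_BGR2HSV); m=np.zeros(im.shape[:2],np.uint8)
    q=(h[...,0]<16)&(h[...,1]>180)&(h[...,2]>120); m[a:b,c0:d]=q[a:b,c0:d]
    for cc in cv2.findContours(m,0,1)[0]:
        if cv2.contourArea(cc)>3:
            r=cv2.boundingRect(cc); x,y,w,hh=r
            print(n,r,np.round(plane(n,[[x,y],[x+w,y],[x,y+hh],[x+w,y+hh]],.183),3).tolist())
W=world('top',np.load('pics/top0_d.npy')); print('box',np.nanmedian(W[120:130,180:240,2]),'box xy',W[195,250],W[185,250],W[205,245])
Ws=world('side',np.load('pics/side0_d.npy'))
for v in range(235,290,4): print(v,[f"{Ws[v,u,0]*1e3:.0f},{Ws[v,u,1]*1e3:.0f},{Ws[v,u,2]*1e3:.0f}" for u in (205,220,235,238,242,260,272)])
# side: rim near wall profile
for u in range(208,272,6): print(u,[int(x) for x in s[232:246,u,2]])
print(s[233:243,226:252,2])
```

```text
near rim outer slope [0.04363766 0.58648553] yaw -2.4986684497528886
crack [ 0.58210699 -0.13345603  0.08      ] outer x 0.5806618209198909
top (222, 224, 11, 3) [[0.556, 0.29, 0.183], [0.558, 0.268, 0.183], [0.55, 0.29, 0.183], [0.551, 0.267, 0.183]]
top (225, 199, 11, 4) [[0.61, 0.289, 0.183], [0.611, 0.267, 0.183], [0.601, 0.289, 0.183], [0.603, 0.266, 0.183]]
side (391, 218, 9, 7) [[0.604, 0.264, 0.183], [0.605, 0.288, 0.183], [0.627, 0.262, 0.183], [0.628, 0.285, 0.183]]
side (389, 203, 10, 11) [[0.553, 0.265, 0.183], [0.554, 0.292, 0.183], [0.591, 0.261, 0.183], [0.592, 0.287, 0.183]]
box 0.10387942638113057 box xy [0.6773328  0.26650661 0.0075861 ] [0.69674025 0.26595899 0.02529097] [0.64161298 0.27077051 0.04072326]
235 ['508,-275,-2', '512,-228,1', '515,-182,3', '511,-174,-3', '514,-161,0', '517,-106,2', '517,-69,1']
239 ['526,-272,2', '581,-206,77', '582,-164,76', '582,-155,76', '584,-143,79', '588,-92,81', '532,-69,1']
243 ['538,-272,-2', '583,-209,61', '581,-167,56', '585,-158,60', '583,-147,58', '586,-95,59', '598,-58,75']
247 ['558,-267,6', '582,-213,39', '582,-170,36',
[... 2334 characters left out ...]
33 133 134
  133 133 134 134 131 132 134 136]
 [122 121 125 127 129 128 130 132 130 129 130 129 128 130 130 128 126 130
  122 110 130 128 123 124 128 128]
 [247 247 247 247 249 249 251 252 246 236 237 239 244 255 255 255 255 255
  237 168 255 255 255 255 255 255]
 [153 154 153 152 150 152 154 154 148 143 142 147 149 157 158 158 161 161
  139  86 149 165 163 162 162 159]
 [105 104 105 103 102 104 106 105 104 105 106 107 106 107 106 106 108 109
  110  88  49  95 110 107 109 109]
 [109 110 108 109 109 110 110 110 110 108 110 110 110 111 111 113 113 114
  104  65  72 112 114 112 112 114]
 [110 110 111 110 110 111 110 109 108 111 112 111 112 113 113 113 114 113
  107  71  70 101 116 115 113 113]]
```

```bash
cat >> m.py <<'E'
from scipy.spatial.transform import Rotation as Ro
def go(x,y,z,yaw):
    s=env.read_state(); R=Ro.from_euler('xyz',s['eef_rot'],degrees=True); p=s['tool_pos']
    sl=R.inv().apply(np.array([x,y,z])-p)/.03
    rv=(R.inv()*Ro.from_euler('xyz',[180,0,yaw],degrees=True)).as_rotvec(degrees=True)/5
    print('pose',np.round(p,4),np.round(s['eef_rot'],2),'-> slide',np.round(sl,3),'rot',np.round(rv,3))
E
python3 - <<'E'
from m import *
print('side crack',plane('side',[245.2,238.4],.08), 'rim', plane('side',[[214,237.6],[214,239.5],[262,237.6],[262,239.5]],.08))
s=cv2.imread('pics/side0.png')
print(s[228:238,338:384,1])
go(.5797,.1892,.20,88.3)
E
```

```text
side crack [[ 0.5833539  -0.13404263  0.08      ]] rim [[ 0.57754129 -0.2227824   0.08      ]
 [ 0.58413555 -0.22202957  0.08      ]
 [ 0.58221258 -0.08665534  0.08      ]
 [ 0.58878184 -0.08631143  0.08      ]]
[[243 239 238 236 234 231 227 224 220 219 218 216 213 209 198 195 195 197
  195 193 191 187 186 187 184 185 193 193 189 188 184 182 183 180 157  95
   99  99 103 107 107 106 105 103 109 107]
 [178 174 173 171 168 163 158 155 152 150 149 150 158 154 151 159 157 156
  152 152 164 154 163 174 154 162 176 156 163 175 155 156 156 157 157 153
  147 121 102 103 105 103 104 104 104 104]
 [111 110 112 110 107 154 224 215 215 215 214 215 217 218 218 219 218 219
  219 220 222 222 222 223 221 222 223 220 221 223 222 221 221 222 223 222
  227 206  97 101 103 103 102 100 100 102]
 [148 148 147 147 145 175 227 221 220 220 221 221 222 221 222 221 222 223
  222 223 224 224 223 223 223 224 225 224 225 224 224 224 224 224 225 225
  229 227 183 164 166 167 167 166 167 150]
 [185 185 182 185 181 208 238 215 215 216 216 217 218 217 218 218 218 218
  219 219 220 221 221 222 221 222 222 223 222 223 
[... 465 characters left out ...]
1  81  87 103  99  97  95  99  98  99  99  98  97  97  96
   97  98  97 100  98  98  99  99 101 100 100  99  99 100  99 100 101 100
  106 109  81  81  81  82  82  82  82  83]
 [ 84  84  85  85  83  88 102 100  98  99 100  99 100  99  98  98  98  99
   98  99  99 100 101 102 101 101 101 101 101 101 100 100 101 100  99  99
  100  94  81  82  83  82  82  81  82  83]
 [ 86  86  86  84  85  85  87  84  85  85  85  85  86  85  86  85  86  86
   85  82  83  83  86  83  85  85  84  85  84  85  85  85  84  84  84  85
   86  82  78  82  82  80  81  80  82  82]]
pose [0.2072 0.509  0.2179] [-1.7991e+02 -2.0000e-02  1.5784e+02] -> slide [-15.521  -5.187   0.6  ] rot [-1.8000e-02  8.0000e-03  1.3908e+01]
```

Emit:
play_rows([
  {"slide": [-1.5,-0.5,0],"delta_rot": [0,0,1.5],"hand": 1},
  {"slide": [-3,-1,0],"delta_rot": [0,0,3],"hand": 1},
  {"slide": [-4.5,-1.5,0],"delta_rot": [0,0,4.5],"hand": 1},
  {"slide": [-6,-2,0],"delta_rot": [0,0,6],"hand": 1},
  {"slide": [-7.5,-2.5,0],"delta_rot": [0,0,7.5],"hand": 1},
  {"slide": [-9,-3,0],"delta_rot": [0,0,9],"hand": 1},
  {"slide": [-10.5,-3.5,0],"delta_rot": [0,0,10.5],"hand": 1},
  {"slide": [-12,-4,0],"delta_rot": [0,0,12],"hand": 1},
  {"slide": [-13.5,-4.5,0.2],"delta_rot": [0,0,13.5],"hand": 1},
  {"slide": [-15,-5,0.4],"delta_rot": [0,0,13.9],"hand": 1},
  {"slide": [-15.52,-5.19,0.6],"delta_rot": [0,0,13.9],"hand": 0.5},
  {"slide": [-15.52,-5.19,0.6],"delta_rot": [0,0,13.9],"hand": 0.2},
  {"slide": [-15.52,-5.19,0.6],"delta_rot": [0,0,13.9],"hand": 0.0},
])

```text
time: 1.4
tool_pos: [0.5789, 0.19, 0.2]
eef_rot: [-179.9, -0.0, 88.3]
wrist_force: [0.3, 0.5, 0.3]
width: 0.792
grip_force: 0.0
```

Run:
```python
from m import *
print(plane('side',[[343.4,229.6],[375.4,229.6],[343.4,233.6],[375.4,233.6]],.093))
go(.5797,.1892,.066,88.3); print(env.read_state()['width'])
```

```text
[[0.57168286 0.14379312 0.093     ]
 [0.57480218 0.23378756 0.093     ]
 [0.5855545  0.14306345 0.093     ]
 [0.58863852 0.23248826 0.093     ]]
pose [0.5789 0.19   0.2   ] [-1.7987e+02 -2.0000e-02  8.8340e+01] -> slide [-0.027  0.037  4.466] rot [-0.026 -0.004  0.009]
0.7917226745060861
```

Emit:
play_rows([
  {"slide": [-0.03,0.04,1.2],"delta_rot": [0,0,0],"hand": 0},
  {"slide": [-0.03,0.04,2.4],"delta_rot": [0,0,0],"hand": 0},
  {"slide": [-0.03,0.04,3.4],"delta_rot": [0,0,0],"hand": 0},
  {"slide": [-0.03,0.04,4.1],"delta_rot": [0,0,0],"hand": 0},
  {"slide": [-0.03,0.04,4.46],"delta_rot": [0,0,0],"hand": 0},
  {"slide": [-0.03,0.04,4.46],"delta_rot": [0,0,0],"hand": 0},
])

```text
time: 2.0
tool_pos: [0.5793, 0.1898, 0.066]
eef_rot: [-179.8, 0.0, 88.5]
wrist_force: [0.4, -0.2, 0.5]
width: 0.503
grip_force: 0.0
```

Emit:
play_rows([
  {"slide": [0,0,0],"delta_rot": [0,0,0],"hand": -0.4},
  {"slide": [0,0,0],"delta_rot": [0,0,0],"hand": -0.55},
  {"slide": [0,0,0],"delta_rot": [0,0,0],"hand": -0.7},
  {"slide": [0,0,0],"delta_rot": [0,0,0],"hand": -1},
  {"slide": [0,0,0],"delta_rot": [0,0,0],"hand": -1},
  {"slide": [0,0,0],"delta_rot": [0,0,0],"hand": -1},
  {"slide": [0,0,0],"delta_rot": [0,0,0],"hand": -1},
])

```text
time: 2.7
tool_pos: [0.5802, 0.1887, 0.0675]
eef_rot: [-179.9, -0.0, 88.3]
wrist_force: [-3.7, 0.2, 5.1]
width: 0.161
grip_force: 30.0
```

Emit:
play_rows([
  {"slide": [0,0,-0.4],"delta_rot": [0,0,0],"hand": -1},
  {"slide": [0,0,-1.2],"delta_rot": [0,0,0],"hand": -1},
  {"slide": [0,0,-2.2],"delta_rot": [0,0,0],"hand": -1},
  {"slide": [0,0,-3],"delta_rot": [0,0,0],"hand": -1},
  {"slide": [0,0,-3],"delta_rot": [0,0,0],"hand": -1},
])

```text
time: 3.2
tool_pos: [0.5839, 0.1889, 0.1617]
eef_rot: [179.5, -0.1, 88.3]
wrist_force: [0.7, -0.1, -1.1]
width: 0.159
grip_force: 30.0
```

Run:
```python
from m import *
go(.583,-.1337,.13,87.8); t,_=grab('top','top1'); s,_=grab('side','side1')
a=cv2.resize(t[180:260,215:355],(770,440),interpolation=cv2.INTER_CUBIC)
b=cv2.resize(s[170:270,290:430],(770,550),interpolation=cv2.INTER_CUBIC)
cv2.imwrite('pics/c2.png',cv2.resize(np.vstack([a,b]),(466,600)))
```

```text
pose [0.5839 0.1889 0.1617] [ 1.7951e+02 -8.0000e-02  8.8330e+01] -> slide [-10.752   0.273   1.043] rot [ 0.099 -0.016  0.107]
```

View pics/c2.png

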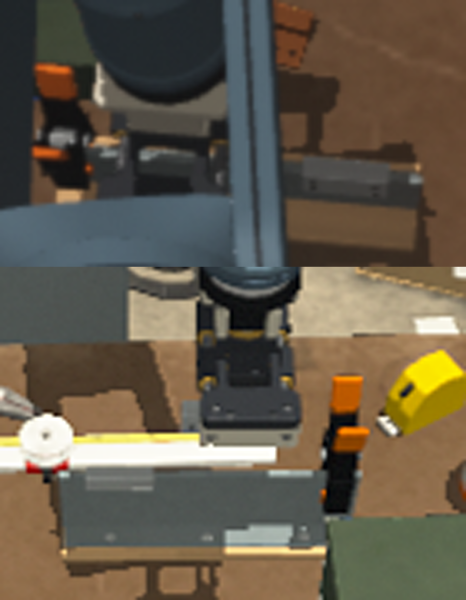

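Emit:
play_rows([
  {"slide": [-1,0.02,0],"delta_rot": [0,0,0.1],"hand": -1},
  {"slide": [-2.2,0.05,0],"delta_rot": [0,0,0.1],"hand": -1},
  {"slide": [-3.5,0.1,0],"delta_rot": [0,0,0.1],"hand": -1},
  {"slide": [-4.8,0.13,0],"delta_rot": [0,0,0.1],"hand": -1},
  {"slide": [-6.1,0.16,0],"delta_rot": [0,0,0.1],"hand": -1},
  {"slide": [-7.4,0.2,0],"delta_rot": [0,0,0.1],"hand": -1},
  {"slide": [-8.7,0.23,0],"delta_rot": [0,0,0.1],"hand": -1},
  {"slide": [-9.8,0.26,0.3],"delta_rot": [0,0,0.1],"hand": -1},
  {"slide": [-10.5,0.27,0.7],"delta_rot": [0,0,0.1],"hand": -1},
  {"slide": [-10.75,0.27,1],"delta_rot": [0,0,0.1],"hand": -1},
  {"slide": [-10.75,0.27,1],"delta_rot": [0,0,0.1],"hand": -1},
  {"slide": [-10.75,0.27,1],"delta_rot": [0,0,0.1],"hand": -1},
])

```text
time: 4.5
tool_pos: [0.5793, -0.1328, 0.126]
eef_rot: [-179.9, -0.1, 87.9]
wrist_force: [0.4, -0.4, -0.3]
width: 0.157
grip_force: 30.0
```

Run:
```python
from m import *
t,_=grab('top','top2'); s,_=grab('side','side2'); go(.583,-.1337,.105,87.8);print(env.read_state()['wrist_force'])
a=cv2.resize(t[180:260,370:490],(780,520),interpolation=cv2.INTER_CUBIC)
b=cv2.resize(s[170:270,180:300],(780,650),interpolation=cv2.INTER_CUBIC)
cv2.imwrite('pics/c3.png',cv2.resize(np.vstack([a,b]),(400,600)))
print(s[205:240:1,222:268:3,1])
```

```text
pose [ 0.5801 -0.1326  0.1271] [ 1.7999e+02 -2.0000e-02  8.7920e+01] -> slide [-0.033  0.099  0.737] rot [ 0.003 -0.004  0.024]
[ 0.22721294 -0.2331224  -0.99207261]
[[ 85  29  31  33  32  32  32  49  46  57  64  66  60  12  32  30]
 [ 49  35  29  33  30  31  32  44  63  57  62  63  64  43  19  31]
 [ 32  33  32  33  34  34  31  37  64  57  63  61  63  61  20  17]
 [ 27  34  68  33  33  32  44  35  62  53  61  60  60  60  52  18]
 [ 29  34  80  34  32  34  63  35  64  50  62  59  61  59  60  74]
 [ 30  35  74  33  34  35  66  49  64  47  60  61  60  59  58  89]
 [ 30  31  88  33  34  35  66  50  64  45  57  58  57  60  58  81]
 [ 28  32  89  34  34  32  66  64  63  40  58  58  59  58  59 110]
 [ 30  52  78  34  34  33  64  51  43  35  56  60  58  58  55 117]
 [ 55  57  61  34  32  31  66  63 178  30  57  58  58  55  57 114]
 [ 90  55  36  33  32  30  64  99 110  30  58  57  59  58  56 114]
 [ 96  53  29  30  32  32  65  88 113  42  57  57  55  58  77 115]
 [ 68  58  36  35  39  44  64  53 110  31  55  57  57  59  80 118]
 [ 61  62  61  61  61  64  64  48 119  75  51  54  55  55 112 1
[... 711 characters left out ...]
 255 255 255 255 253 252 253]
 [131 128 128 128 130 129 129 130 132 255 255 255 255 255 255 247]
 [111 136 136 135 137 136 137 122 134 200 198 193 204 199 197 186]
 [ 84 135 134 134 134 134 134  78 137 138 147 125 137 114 118 111]
 [120 135 134 135 133 134 135 119 141  74  79  69 108 108 111 100]
 [132 135 135 137 137 136 135 134 142  51  52  71 106 112 113 103]
 [119 115 118  90  97 118 119 110  87  55  56 112 105 112 110 101]
 [114 105 109  58 105 108 109  99  55  55  57 118 109 113 108 102]
 [100 111 111  57 117 113 113 101  58  58  60 122 116 116 116 106]
 [ 43  50  52  29  53  51  52  48  31  30  30  53  51  58  62  56]
 [ 17  18  16  20  15  15  16  17  16  20  22  17  16  21  20  19]]
```

View pics/c3.png

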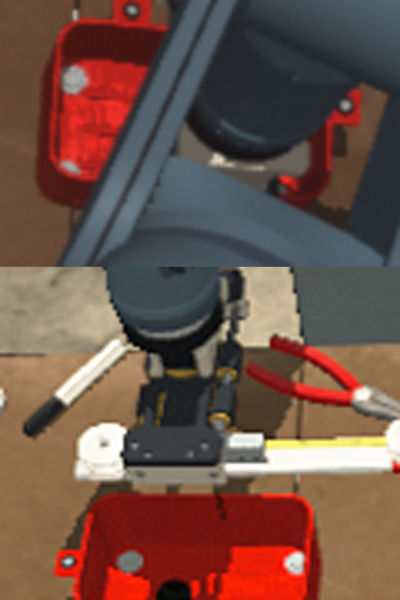

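Side crop: the plate's free end is at px (249–259.6, 220–228), above the rim. Its centre is hidden by the gripper.

Run:
```python
from m import *
s=cv2.imread('pics/side2.png'); print(s[217:232,247:264,1])
z=.1271+.0255
print(plane('side',[[259.6,221],[254,219.6],[254,223.6]],z)); print(env.read_state()['tool_pos'])
```

```text
[[ 91  61  31  43  54  55  57  58  57  56  59  57  57  59  59  57  53]
 [ 80  63  75  87  50  51  53  55  54  54  54  55  58  56  55  56  75]
 [ 84 100  97  95  92  80  41  42  43  42  46  48  52  56  56  76 112]
 [110 116 159 233 230 231 230 232 232 232 235 208  43  52  53  76 113]
 [106 162 233 235 234 233 234 234 234 234 243 240  54  40  39  64 104]
 [105 169 238 232 230 230 230 230 230 231 239 229 151 248 245 245 244]
 [114 178 251 247 246 242 235 247 242 236 240 181 165 250 245 241 238]
 [115 127 154 154 157 152 148 158 153 147 152 128 169 244 239 241 239]
 [110 106 104 104 108 107 108 107 108 107 109 108 186 255 250 249 249]
 [108 106 107 106 108 108 110 108 108 109 109 103 191 255 252 250 250]
 [120 108 108 108  98  70  94 109 103  77  79 107 125 216 253 250 250]
 [114 100  99 100  97  89  96 100  99  96  93 100  98 186 254 251 250]
 [194 255 255 255 255 255 255 255 255 255 255 255 253 252 253 252 251]
 [208 255 255 255 255 255 255 255 255 255 255 255 255 255 255 255 255]
 [159 203 200 201 201 198 195 193 193 194 196 204 201 200 199 199 197]]
[[ 0.57865599 -0.08451967  0.1526    ]
 [ 0.57334812 -0.09997116  0.1526    ]
 [ 0.58693902 -0.09911959  0.1526    ]]
[ 0.58007401 -0.13262156  0.12709799]
```

Emit:
play_rows([
  {"slide": [0,0.11,0.3],"delta_rot": [0,0,0.02],"hand": -1},
  {"slide": [-0.04,0.11,0.7],"delta_rot": [0,0,0.02],"hand": -1},
  {"slide": [-0.04,0.11,0.7],"delta_rot": [0,0,0.02],"hand": -1},
  {"slide": [-0.04,0.11,0.7],"delta_rot": [0,0,0.02],"hand": -1},
])

```text
time: 5.0
tool_pos: [0.5826, -0.1349, 0.1051]
eef_rot: [-179.9, -0.0, 87.8]
wrist_force: [-0.1, -0.1, -1.7]
width: 0.16
grip_force: 30.0
```

Run:
```python
from m import *
go(.5835,-.134,.072,87.8);print(env.read_state()['wrist_force'],env.read_state()['time'])
```

```text
pose [ 0.5826 -0.1349  0.1051] [-1.7991e+02 -3.0000e-02  8.7760e+01] -> slide [0.029 0.029 1.102] rot [-0.018 -0.007 -0.008]
[-0.136314   -0.11083342 -1.67106283] 5.0
```

Emit:
play_rows([
  {"slide": [0.03,0.03,0.3],"delta_rot": [0,0,0],"hand": -1},
  {"slide": [0.03,0.03,0.7],"delta_rot": [0,0,0],"hand": -1},
  {"slide": [0.03,0.03,1.05],"delta_rot": [0,0,0],"hand": -1},
  {"slide": [0.03,0.03,1.05],"delta_rot": [0,0,0],"hand": -1},
  {"slide": [0.03,0.03,1.05],"delta_rot": [0,0,0],"hand": -1},
])

```text
time: 5.5
tool_pos: [0.5836, -0.1343, 0.0737]
eef_rot: [-179.9, -0.0, 87.7]
wrist_force: [0.3, 1.2, -0.8]
width: 0.157
grip_force: 30.0
```

Emit:
play_rows([
  {"slide": [0,0,0.12],"delta_rot": [0,0,0],"hand": -1},
  {"slide": [0,0,0.24],"delta_rot": [0,0,0],"hand": -1},
  {"slide": [0,0,0.36],"delta_rot": [0,0,0],"hand": -1},
  {"slide": [0,0,0.36],"delta_rot": [0,0,0],"hand": -1},
  {"slide": [0,0,0.36],"delta_rot": [0,0,0],"hand": -1},
])

```text
time: 6.0
tool_pos: [0.584, -0.1344, 0.0635]
eef_rot: [-180.0, -0.0, 87.7]
wrist_force: [-0.3, -1.2, -2.1]
width: 0.157
grip_force: 30.0
```

Emit:
play_rows([
  {"slide": [0,0,0.08],"delta_rot": [0,0,0],"hand": -1},
  {"slide": [0,0,0.16],"delta_rot": [0,0,0],"hand": -1},
  {"slide": [0,0,0.2],"delta_rot": [0,0,0],"hand": -1},
  {"slide": [0,0,0.2],"delta_rot": [0,0,0],"hand": -1},
  {"slide": [0,0,0.2],"delta_rot": [0,0,0],"hand": -1},
])

```text
time: 6.5
tool_pos: [0.584, -0.1344, 0.0576]
eef_rot: [-180.0, -0.0, 87.7]
wrist_force: [-1.2, 0.3, -0.8]
width: 0.156
grip_force: 30.0
```

No contact yet, so I'll ease it further down.

Emit:
play_rows([
  {"slide": [0,0,0.04],"delta_rot": [0,0,0],"hand": -1},
  {"slide": [0,0,0.08],"delta_rot": [0,0,0],"hand": -1},
  {"slide": [0,0,0.1],"delta_rot": [0,0,0],"hand": -1},
  {"slide": [0,0,0.1],"delta_rot": [0,0,0],"hand": -1},
])

```text
time: 6.9
tool_pos: [0.5841, -0.1345, 0.0575]
eef_rot: [179.9, 0.0, 87.8]
wrist_force: [-7.8, 2.5, 18.9]
width: 0.156
grip_force: 30.0
```

Emit:
play_rows([
  {"slide": [0,0.0,-0.07],"delta_rot": [0,0,0],"hand": -1},
  {"slide": [0,0.04,-0.07],"delta_rot": [0,0,0],"hand": -1},
  {"slide": [0,0.08,-0.07],"delta_rot": [0,0,0],"hand": -1},
  {"slide": [0,0.08,-0.07],"delta_rot": [0,0,0],"hand": -1},
])

```text
time: 7.3
tool_pos: [0.5849, -0.1346, 0.0575]
eef_rot: [-179.8, 0.0, 87.8]
wrist_force: [-9.0, -0.1, 13.1]
width: 0.159
grip_force: 30.0
```

Emit:
play_rows([
  {"slide": [0,-0.02,-0.04],"delta_rot": [0,0,0],"hand": -1},
  {"slide": [0,-0.03,-0.04],"delta_rot": [0,0,0],"hand": -1},
  {"slide": [0,-0.03,-0.04],"delta_rot": [0,0,0],"hand": -0.5},
  {"slide": [0,-0.03,-0.04],"delta_rot": [0,0,0],"hand": -0.3},
  {"slide": [0,-0.03,-0.04],"delta_rot": [0,0,0],"hand": -0.2},
  {"slide": [0,-0.03,-0.04],"delta_rot": [0,0,0],"hand": 0},
  {"slide": [0,-0.03,-0.04],"delta_rot": [0,0,0],"hand": 0},
  {"slide": [0,-0.03,-0.4],"delta_rot": [0,0,0],"hand": 0},
  {"slide": [0,-0.03,-1.2],"delta_rot": [0,0,0],"hand": 0.2},
  {"slide": [0,-0.03,-2.4],"delta_rot": [0,0,0],"hand": 1},
  {"slide": [0,-0.03,-4],"delta_rot": [0,0,0],"hand": 1},
  {"slide": [0,-0.03,-5.5],"delta_rot": [0,0,0],"hand": 1},
])

```text
time: 8.5
tool_pos: [0.5853, -0.1344, 0.2243]
eef_rot: [180.0, 0.0, 87.7]
wrist_force: [0.9, 0.4, -0.4]
width: 0.795
grip_force: 0.0
```

Run:
```python
from m import *
go(.583,.277,.23,88.3)
```

```text
pose [ 0.5853 -0.1344  0.2243] [1.7997e+02 1.0000e-02 8.7740e+01] -> slide [13.699 -0.618 -0.193] rot [ 0.006  0.002 -0.112]
```

Emit:
play_rows([
  {"slide": [1,-0.04,-0.2],"delta_rot": [0,0,0],"hand": 1},
  {"slide": [2.4,-0.1,-0.2],"delta_rot": [0,0,0],"hand": 1},
  {"slide": [3.9,-0.17,-0.2],"delta_rot": [0,0,0],"hand": 1},
  {"slide": [5.4,-0.24,-0.2],"delta_rot": [0,0,0],"hand": 1},
  {"slide": [6.9,-0.3,-0.2],"delta_rot": [0,0,-0.05],"hand": 1},
  {"slide": [8.4,-0.37,-0.2],"delta_rot": [0,0,-0.1],"hand": 1},
  {"slide": [9.9,-0.44,-0.2],"delta_rot": [0,0,-0.11],"hand": 1},
  {"slide": [11.4,-0.51,-0.2],"delta_rot": [0,0,-0.11],"hand": 1},
  {"slide": [12.7,-0.57,-0.2],"delta_rot": [0,0,-0.11],"hand": 1},
  {"slide": [13.5,-0.6,-0.2],"delta_rot": [0,0,-0.11],"hand": 1},
  {"slide": [13.7,-0.62,-0.2],"delta_rot": [0,0,-0.11],"hand": 1},
  {"slide": [13.7,-0.62,-0.2],"delta_rot": [0,0,-0.11],"hand": 1},
])

```text
time: 9.7
tool_pos: [0.5829, 0.2776, 0.2281]
eef_rot: [180.0, 0.0, 88.4]
wrist_force: [-0.4, -0.0, -0.5]
width: 1.001
grip_force: 0.0
```

Run:
```python
from m import *
t,_=grab('top','top3'); s,_=grab('side','side3')
a=cv2.resize(t[178:258,370:480],(770,560),interpolation=cv2.INTER_CUBIC)
b=cv2.resize(s[190:300,190:300],(560,560),interpolation=cv2.INTER_CUBIC)
cv2.imwrite('pics/c4.png',cv2.resize(np.hstack([a,b]),(800,337)))
g=t.min(2).astype(int); sat=t.max(2).astype(int)-g
m=np.zeros(g.shape,bool); m[222:250,380:470]=((g>120)&(sat<50))[222:250,380:470]
print('top plate',shape('top',m,.083))
print(s[232:248,222:266:1,1])
go(.583,.277,.15,88.3)
```

```text
top plate [((401, 230, 40, 9), (array([ 584.3, -132.3]), array([14.3, 87.3]), -1.64))]
[[188 198 196 195 193 193 192 190 188 184 180 178 174 173 171 168 166 164
  163 161 158 161 170 167 156 133 133 132 133 137 140 134 127 122 123 131
  134 127 112 112 112 115 116 117]
 [122 124 121 113 113 113 112 113 113 113 111 111 111 111 112 113 113 115
  114 113 111 112 114 115 114 108 110 108 107 108 109 110 109 107 107 105
  106 106 103 104 105 108 107 109]
 [106 104 105 102 101 103 102 104 102 101  99  99  99  99 101 102 102 102
  102 102 100 101 100 103 101 103 103 104 104 103 104 104 103 104 105 103
  102 104 106 109 110 111 110 109]
 [106 106 107 101 103 104 105 103 100  99  96  94  97  95  97  99  99  99
  100  99  97  97  97  98  96  99  99  97  99 101 101 102 102 105 104  98
   97  99 104 107 110 109 107 104]
 [111 109 107 103 102 101 100 133 189 194 212 204 174 153 153 154 156 155
  156 157 156 154 154 153 156 155 154 155 156 156 157 158 158 158 159 156
  156 157 149 112 109 108 106 106]
 [ 97 110 110 108 105 102 110 168 229 226 227 227 224 224 225 225 225 225
  226 226 226 227 226 22
[... 1337 characters left out ...]
 39  39  31  19  21  19  15]
 [ 17  21  17  21  21  18  22  15  17  16  16  16  13  16  15  12  13  17
   18  13  13  11  15  15  14  13  17  17  17  13  17  13  18  16  16  16
   13  16  16  16  21  23  21  17]
 [ 16  19  22  15  17  17  18  17  20  19  17  19  19  18  21  18  15  19
   19  15  18  16  18  18  18  17  16  19  19  20  16  20  19  21  18  19
   16  16  20  20  21  20  18  15]
 [ 19  19  18  14  19  17  18  18  19  20  16  20  19  19  15  16  17  20
   17  20  20  21  17  19  17  19  19  17  16  19  19  19  18  20  20  16
   15  18  18  17  18  18  17  17]]
pose [0.5833 0.2759 0.228 ] [1.7998e+02 3.0000e-02 8.8260e+01] -> slide [ 0.039 -0.011  2.6  ] rot [ 0.003  0.007 -0.008]
```

View pics/c4.png

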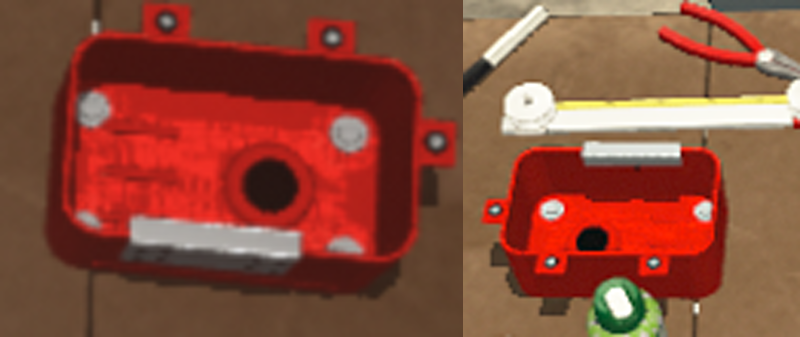

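Emit:
play_rows([
  {"slide": [0.03,-0.01,0.8],"delta_rot": [0,0,0],"hand": 1},
  {"slide": [0.03,-0.01,1.6],"delta_rot": [0,0,0],"hand": 1},
  {"slide": [0.03,-0.01,2.3],"delta_rot": [0,0,0],"hand": 1},
  {"slide": [0.03,-0.01,2.5],"delta_rot": [0,0,0],"hand": 1},
  {"slide": [0.03,-0.01,2.5],"delta_rot": [0,0,0],"hand": 1},
])

```text
time: 10.3
tool_pos: [0.5827, 0.2764, 0.152]
eef_rot: [-179.9, 0.0, 88.2]
wrist_force: [-0.1, -0.7, 0.3]
width: 1.002
grip_force: 0.0
```

Emit:
play_rows([
  {"slide": [0,0,0],"delta_rot": [0,0,0],"hand": 0.5},
  {"slide": [0,0,0],"delta_rot": [0,0,0],"hand": 0.4},
  {"slide": [0,0,0],"delta_rot": [0,0,0],"hand": 0.3},
  {"slide": [0,0,0],"delta_rot": [0,0,0],"hand": 0.2},
  {"slide": [0,0,0],"delta_rot": [0,0,0],"hand": 0.2},
])

```text
time: 10.8
tool_pos: [0.5828, 0.2779, 0.153]
eef_rot: [180.0, -0.0, 88.3]
wrist_force: [0.5, 0.3, -1.6]
width: 0.627
grip_force: 8.2
```

Emit:
play_rows([
  {"slide": [0,0,0],"delta_rot": [0,0,0],"hand": 0},
  {"slide": [0,0,0],"delta_rot": [0,0,0],"hand": -0.2},
  {"slide": [0,0,0],"delta_rot": [0,0,0],"hand": -0.4},
  {"slide": [0,0,0],"delta_rot": [0,0,0],"hand": -0.7},
  {"slide": [0,0,0],"delta_rot": [0,0,0],"hand": -1},
  {"slide": [0,0,0],"delta_rot": [0,0,0],"hand": -1},
  {"slide": [0,0,0],"delta_rot": [0,0,0],"hand": -1},
])

```text
time: 11.5
tool_pos: [0.5829, 0.2778, 0.1526]
eef_rot: [-180.0, 0.0, 88.3]
wrist_force: [0.5, -0.4, -2.0]
width: 0.317
grip_force: 29.9
```

Emit:
play_rows([
  {"slide": [0,0,-0.3],"delta_rot": [0,0,0],"hand": -1},
  {"slide": [0,0,-1],"delta_rot": [0,0,0],"hand": -1},
  {"slide": [0,0,-2],"delta_rot": [0,0,0],"hand": -1},
  {"slide": [0,0,-2.7],"delta_rot": [0,0,0],"hand": -1},
  {"slide": [0,0,-2.7],"delta_rot": [0,0,0],"hand": -1},
])

```text
time: 12.0
tool_pos: [0.5849, 0.2785, 0.2383]
eef_rot: [179.6, -0.1, 88.3]
wrist_force: [-0.1, -0.2, -1.1]
width: 0.316
grip_force: 29.9
```

Run:
```python
from m import *
go(.585,-.134,.23,87.8); s,_=grab('side','side4'); t,_=grab('top','top4')
b=cv2.resize(s[140:280,310:450],(600,600),interpolation=cv2.INTER_CUBIC)
cv2.imwrite('pics/c5.png',b); print(env.read_state()['width'])
```

```text
pose [0.5849 0.2785 0.2383] [ 1.7956e+02 -1.4000e-01  8.8300e+01] -> slide [-13.743   0.411   0.247] rot [ 0.088 -0.028  0.099]
0.3181290364420091
```

View pics/c5.png

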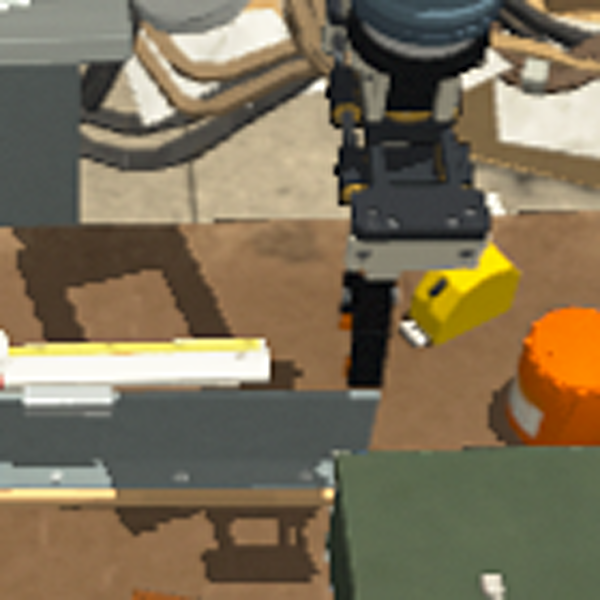

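Side crop: the clamp hangs upright in the fingers at px (390–403, 204–230), off the rack. I'll check its y against the TCP.

Run:
```python
from m import *
print(plane('side',[[390.6,229],[396.7,229],[402.8,229]],.145))
s=cv2.imread('pics/side4.png'); print(s[226:234,386:408,2]); print(s[212:224:2,386:408,2])
```

```text
[[0.61207178 0.26665541 0.145     ]
 [0.61263591 0.28291856 0.145     ]
 [0.6131998  0.29917473 0.145     ]]
[[140 140 138 137 116  42   8   8  11  14  10  11   7  79 143 139 136 135
  136 138 141 140]
 [141 138 137 137 117  34   8  12  16  13  16  11   9  83 146 141 139 139
  139 139 140 142]
 [141 139 138 139 122  32   8  13  15  16  10  11  22  88 145 142 140 140
  140 141 141 143]
 [141 140 139 142 123  27   1   7   8   6   7   7  21  87 143 141 139 137
  140 140 141 142]
 [146 146 144 144 134  93  69  70  71  69  67  66  76 112 141 139 140 137
  137 137 139 141]
 [ 95  95  95  95  93 116 164 162 160 160 161 156 149 136 139 141 137 140
  141 140 140 138]
 [ 84  83  83  85  85 109 149 146 143 142 142 140 143 141 139 141 143 143
  143 140 141 141]
 [ 81  79  78  80  80  82  93  91  89  89  88  89 115 142 142 144 141 141
  141 141 142 141]]
[[139 140 125  56   0   7  12  15  17  15  16  14  16  11   7  76 138 140
  125 104 133 130]
 [138 138 134 136 162 145  38  13  13  13  15  15  16  16  22  88 144 120
   53  74 116 128]
 [139 136 132 130 137 121  30  12  16  15  15  14  15   8  38  99 133 121
  201 240 147 122]
 [141 140 142 142 142 126  28  14  13  12  14  11  17  13  38  98 136 110
   79 149 226 244]
 [139 138 138 140 142 127   9   9  14  14  16  14  12   9  80 141 139 140
  136 110  82 145]
 [135 136 139 141 137 101   4  13  13  14  12  13  12  22  87 141 139 138
  139 136 134 136]]
```

Emit:
play_rows([
  {"slide": [-1,0.03,0],"delta_rot": [0,0,0],"hand": -1},
  {"slide": [-2.2,0.07,0],"delta_rot": [0,0,0.02],"hand": -1},
  {"slide": [-3.5,0.1,0],"delta_rot": [0,0,0.04],"hand": -1},
  {"slide": [-4.8,0.14,0],"delta_rot": [0,0,0.06],"hand": -1},
  {"slide": [-6.1,0.18,0],"delta_rot": [0,0,0.08],"hand": -1},
  {"slide": [-7.4,0.22,0],"delta_rot": [0,0,0.1],"hand": -1},
  {"slide": [-8.7,0.26,0],"delta_rot": [0,0,0.1],"hand": -1},
  {"slide": [-10,0.3,0],"delta_rot": [0,0,0.1],"hand": -1},
  {"slide": [-11.3,0.34,0],"delta_rot": [0,0,0.1],"hand": -1},
  {"slide": [-12.4,0.37,0.1],"delta_rot": [0,0,0.1],"hand": -1},
  {"slide": [-13.3,0.4,0.2],"delta_rot": [0,0,0.1],"hand": -1},
  {"slide": [-13.74,0.41,0.25],"delta_rot": [0,0,0.1],"hand": -1},
  {"slide": [-13.74,0.41,0.25],"delta_rot": [0,0,0.1],"hand": -1},
  {"slide": [-13.74,0.41,0.25],"delta_rot": [0,0,0.1],"hand": -1},
])

```text
time: 13.5
tool_pos: [0.5825, -0.1335, 0.2254]
eef_rot: [-179.9, -0.1, 87.8]
wrist_force: [-0.1, 0.7, -1.7]
width: 0.318
grip_force: 29.9
```

Run:
```python
from m import *
s,_=grab('side','side5'); go(.585,-.134,.18,87.8); st=env.read_state(); print(st['wrist_force'],st['width'],st['time'])
cv2.imwrite('pics/c6.png',cv2.resize(s[170:270,190:310],(720,600),interpolation=cv2.INTER_CUBIC))
```

```text
pose [ 0.5827 -0.1331  0.2258] [-1.7996e+02 -6.0000e-02  8.7840e+01] -> slide [-0.029  0.079  1.526] rot [-0.009 -0.013  0.007]
[ 0.03904121 -0.82877402 -1.52274291] 0.3181528109377355 13.55
```

View pics/c6.png

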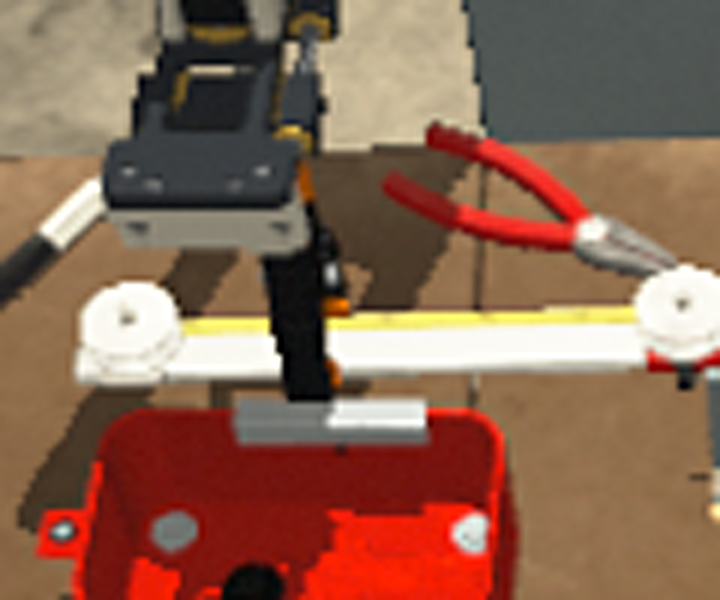

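Emit:
play_rows([
  {"slide": [-0.03,0.08,0.4],"delta_rot": [0,0,0],"hand": -1},
  {"slide": [-0.03,0.08,1.0],"delta_rot": [0,0,0],"hand": -1},
  {"slide": [-0.03,0.08,1.3],"delta_rot": [0,0,0],"hand": -1},
  {"slide": [-0.03,0.08,1.3],"delta_rot": [0,0,0],"hand": -1},
  {"slide": [-0.03,0.08,1.3],"delta_rot": [0,0,0],"hand": -1},
])

```text
time: 14.05
tool_pos: [0.5854, -0.1351, 0.1872]
eef_rot: [-180.0, -0.0, 87.8]
wrist_force: [0.2, -0.3, -1.5]
width: 0.317
grip_force: 29.9
```

Run:
```python
from m import *
go(.585,-.134,.1406,87.8); print(plane('side',[241.3,235.5],.13), env.read_state()['wrist_force'])
```

```text
pose [ 0.5854 -0.1351  0.1872] [-1.7999e+02 -1.0000e-02  8.7830e+01] -> slide [ 0.035 -0.013  1.552] rot [-0.002 -0.001  0.005]
[[ 0.60891079 -0.13511138  0.13      ]] [ 0.18944797 -0.30426368 -1.45720446]
```

Emit:
play_rows([
  {"slide": [0.035,-0.015,0.2],"delta_rot": [0,0,0],"hand": -1},
  {"slide": [0.035,-0.015,0.5],"delta_rot": [0,0,0],"hand": -1},
  {"slide": [0.035,-0.015,0.8],"delta_rot": [0,0,0],"hand": -1},
  {"slide": [0.035,-0.015,0.8],"delta_rot": [0,0,0],"hand": -1},
])

```text
time: 14.45
tool_pos: [0.5837, -0.1341, 0.1612]
eef_rot: [-179.8, -0.1, 87.8]
wrist_force: [0.2, 0.4, -1.1]
width: 0.314
grip_force: 29.9
```

Emit:
play_rows([
  {"slide": [0,0,0.2],"delta_rot": [0,0,0],"hand": -1},
  {"slide": [0,0,0.5],"delta_rot": [0,0,0],"hand": -1},
  {"slide": [0,0,0.75],"delta_rot": [0,0,0],"hand": -1},
  {"slide": [0,0,0.75],"delta_rot": [0,0,0],"hand": -1},
  {"slide": [0,0,0.75],"delta_rot": [0,0,0],"hand": -1},
])

```text
time: 14.95
tool_pos: [0.5847, -0.1345, 0.1403]
eef_rot: [-180.0, -0.0, 87.8]
wrist_force: [0.1, 0.8, -1.4]
width: 0.315
grip_force: 29.9
```

Emit:
play_rows([
  {"slide": [0,-0.06,0],"delta_rot": [0,0,0],"hand": -1},
  {"slide": [0,-0.12,0],"delta_rot": [0,0,0],"hand": -1},
  {"slide": [0,-0.12,0],"delta_rot": [0,0,0],"hand": -1},
  {"slide": [0,-0.12,0],"delta_rot": [0,0,0],"hand": -0.3},
  {"slide": [0,-0.12,0],"delta_rot": [0,0,0],"hand": -0.2},
  {"slide": [0,-0.12,0],"delta_rot": [0,0,0],"hand": -0.1},
  {"slide": [0,-0.12,0],"delta_rot": [0,0,0],"hand": 0},
  {"slide": [0,-0.12,0],"delta_rot": [0,0,0],"hand": 0.1},
])

```text
time: 15.75
tool_pos: [0.5812, -0.1343, 0.1406]
eef_rot: [-180.0, -0.0, 87.8]
wrist_force: [-0.4, 0.1, -1.8]
width: 0.535
grip_force: 9.5
```

Emit:
play_rows([
  {"slide": [0,0,0],"delta_rot": [0,0,0],"hand": 0.15},
  {"slide": [0,0,0],"delta_rot": [0,0,0],"hand": 0.18},
  {"slide": [0,0,0],"delta_rot": [0,0,0],"hand": 0.21},
  {"slide": [0,0,0],"delta_rot": [0,0,0],"hand": 0.21},
])

```text
time: 16.15
tool_pos: [0.5816, -0.1344, 0.1407]
eef_rot: [180.0, 0.0, 87.8]
wrist_force: [1.4, -1.1, -2.6]
width: 0.609
grip_force: 7.9
```

Emit:
play_rows([
  {"slide": [0,0,0],"delta_rot": [0,0,0],"hand": 0.24},
  {"slide": [0,0,0],"delta_rot": [0,0,0],"hand": 0.27},
  {"slide": [0,0,0],"delta_rot": [0,0,0],"hand": 0.3},
  {"slide": [0,0,0],"delta_rot": [0,0,0],"hand": 0.4},
  {"slide": [0,0,0],"delta_rot": [0,0,0],"hand": 1},
  {"slide": [0,0,0],"delta_rot": [0,0,0],"hand": 1},
  {"slide": [0,0,0],"delta_rot": [0,0,0],"hand": 1},
  {"slide": [0,0,0],"delta_rot": [0,0,0],"hand": 1},
  {"slide": [0,0,0],"delta_rot": [0,0,0],"hand": 1},
])

```text
time: 17.05
tool_pos: [0.5812, -0.1344, 0.1406]
eef_rot: [-180.0, -0.0, 87.8]
wrist_force: [0.9, -0.4, -0.5]
width: 0.997
grip_force: 0.0
```

Emit:
play_rows([
  {"slide": [0,0,-0.5],"delta_rot": [0,0,0],"hand": 1},
  {"slide": [0,0,-1.3],"delta_rot": [0,0,0],"hand": 1},
  {"slide": [0,0,-2.5],"delta_rot": [0,0,0],"hand": 1},
  {"slide": [1,0,-4],"delta_rot": [0,0,0],"hand": 1},
  {"slide": [2.5,0,-4],"delta_rot": [0,0,0],"hand": 1},
  {"slide": [4,0,-4],"delta_rot": [0,0,0],"hand": 1},
  {"slide": [5.5,0,-4],"delta_rot": [0,0,0],"hand": 1},
  {"slide": [7,0,-4],"delta_rot": [0,0,0],"hand": 1},
  {"slide": [8.5,0,-4],"delta_rot": [0,0,0],"hand": 1},
  {"slide": [9.5,0,-4],"delta_rot": [0,0,0],"hand": 1},
  {"slide": [9.5,0,-4],"delta_rot": [0,0,0],"hand": 1},
])

```text
time: 18.15
tool_pos: [0.5917, 0.1546, 0.2605]
eef_rot: [-180.0, -0.1, 88.1]
wrist_force: [-0.3, -0.5, -0.2]
width: 0.995
grip_force: 0.0
```

Run:
```python
from m import *
t,_=grab('top','top7'); s,_=grab('side','side7')
a=cv2.resize(t[165:255,370:480],(800,654),interpolation=cv2.INTER_CUBIC)
b=cv2.resize(s[180:270,195:305],(800,654),interpolation=cv2.INTER_CUBIC)
cv2.imwrite('pics/c7.png',cv2.resize(np.hstack([a,b]),(800,327)))
```

```text
(no output)
```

View pics/c7.png

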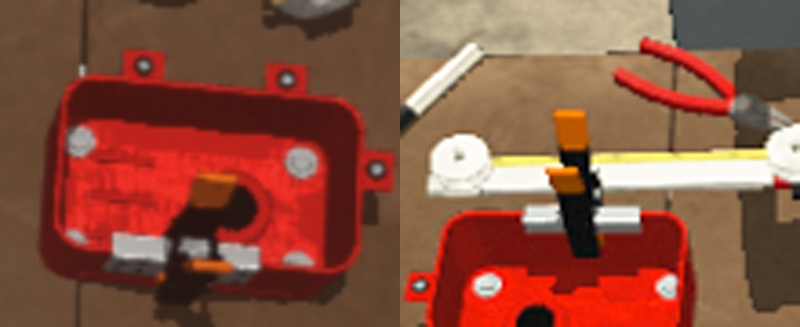

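The clamp stands over the plate's middle: the side-crop jaw comes down at (583,255), past the lip at row 230. I'll do a quick numeric check of tilt and jaw depth.

Run:
```python
from m import *
for n,(a,b,c0,d) in(('top',(195,250,408,445)),('side',(200,245,232,256))):
    im=cv2.imread(f'pics/{n}7.png'); h=cv2.cvtColor(im,cv2.COLOR_BGR2HSV); m=np.zeros(im.shape[:2],np.uint8)
    q=(h[...,0]>6)&(h[...,0]<18)&(h[...,1]>180)&(h[...,2]>120); m[a:b,c0:d]=q[a:b,c0:d]
    for cc in cv2.findContours(m,0,1)[0]:
        if cv2.contourArea(cc)>3:
            r=cv2.boundingRect(cc); x,y,w,hh=r
            print(n,r,np.round(plane(n,[[x+w/2,y],[x+w/2,y+hh]],.171),3).tolist())
s=cv2.imread('pics/side7.png')
# black inner jaw bottom: on inner jaw face plane x~.59 -> z
T=np.array(env.camera_model('side')['world_from_camera'])
blk=(s.max(2)<40); 
rows=[v for v in range(238,262) if blk[v,240:252].sum()>=3]; print('black rows',rows[0],rows[-1])
for v in (rows[-1]+.5,):
    p=plane('side',[246.5,v],0)[0]; o=T[:3,3]
    for x in (.586,.592,.597): k=(x-o[0])/(p[0]-o[0]); print(x,np.round(o+k*(p-o),3))
im=cv2.imread('pics/top7.png'); g=im.min(2).astype(int); sat=im.max(2).astype(int)-g
m=np.zeros(g.shape,bool); m[222:250,395:450]=((g>120)&(sat<50))[222:250,395:450]
print(shape('top',m,.083))
```

```text
top (423, 237, 11, 3) [[0.556, -0.132, 0.171], [0.55, -0.132, 0.171]]
top (422, 212, 13, 8) [[0.61, -0.132, 0.171], [0.592, -0.132, 0.171]]
side (235, 226, 10, 7) [[0.608, -0.132, 0.171], [0.63, -0.13, 0.171]]
side (237, 210, 10, 11) [[0.554, -0.131, 0.171], [0.591, -0.128, 0.171]]
black rows 238 250
0.586 [ 0.586 -0.139  0.022]
0.592 [ 0.592 -0.137  0.031]
0.597 [ 0.597 -0.136  0.039]
[((430, 232, 11, 7), (array([ 583.9, -164.7]), array([13.8, 22.3]), 0.3)), ((401, 230, 15, 7), (array([ 585. , -104.6]), array([13.8, 31.5]), 3.28))]
```

```bash
python3 -c "
from workcell import env
print(env.hand_in())"
```

```text
the job is handed in; nothing more can be done
None
```

The long plate is hooked fully down over the cracked rim, centred on the crack to within about 1.5 mm. The spring clamp stands upright over its middle with its jaws below the lip, and I handed the job in at about 18 s.

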